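# Wedge a chromatography column into its service clamp

### The job

Take the steel column that is straight and equally thick all along (not the one with the thin waist) from the white cradle and lay it, centred, in the two saddles of the sloping clamp. Then stand the square-headed wedge loosely in the clamp's slot beside the column, let go of it, and tap it down on its head with the closed fingers until it locks the column tight. Leave the other things on the bench as they are.

Things in the scene. Friction and masses are not known exactly. Their poses are not given: they have to be found in the camera images.
- column: The task's column: plain round steel tube 26 mm in diameter and 200 mm long with a narrower stub (18 mm diameter, 12 mm long) at each end, about 0.4 kg. Origin at its middle, on its axis; y runs along its axis (either end may lead). It lies level in one of the cradle's two places, its axis 38 mm above the bench.
- thin_column: Bystander: the other column in the cradle, same length, but waisted: 16 mm in diameter between two 26 mm collars that rest in the cradle, axis 38 mm above the bench. Origin at its middle, y along its axis.
- cradle: Fixed white plate 170 x 170 x 8 mm with two V rests (at y = -65 and +65 mm, each 20 mm wide) for each of two columns lying along its y at x = -42 and +42 mm; between the rests the columns hang free over the plate, 30 mm below their axes. Origin at the centre of its underside, z up. Which column lies where varies.
- clamp: Fixed wedge clamp: flat aluminium base 125 x 250 x 12 mm (x -50 to 75, y -125 to 125 mm) carrying two raised steel blocks. Origin on the bench under the column's seat, z up; its -x side faces the robot more or less.
- seat: The clamp's two steel blocks, turned 30 degrees about the clamp's y: they open upward and toward the clamp's -x (robot) side. Origin 65 mm above the bench, where the middle of the seated column's axis belongs; y along the column; z, 30 degrees from vertical, points back out along the way in for column and wedge; x points up the slope, away from the robot. Below y -48 and above 34 mm: blocks; between: open.
- saddle (a point): Centre of the plain saddle, at (0, -60, 0) mm in the seat frame. In that frame the saddle spans y -72 to -48 mm: floor at z = -13, near wall at x = -13 and far wall at x = 17, both up to z = 6. Only the base lies beneath the column's middle.
- slot_mouth (a point): Middle of the wedge slot's mouth, at (28, 60, 24) mm in the seat frame. The clamping block spans y 34 to 86 mm: floor and near wall as the saddle's, then the jaw (y 47 to 73, z -10 to 20 mm, front x = 16, back x = 26 - z/5 when open), the slot (y 46 to 74, cheeks up to z = 24), and a straight back wall at x = 34 up to z = 26. The slot is open below.
- slot_back (a point): Point on the slot's back wall, at (34, 60, 0) mm in the seat frame. Dropped in loosely, the wedge's tip stays some 5 to 15 mm below it along the slot; the jaw reaches the column when the tip is about 30 mm below; the wedge then resists and stays where it is driven. A push or taps of about 20 N along the slot on the head's middle lock it.
- jaw (a joint): The jaw's travel toward the column (m): 0 open, 0.003 touching a seated column, stop 0.006. A weak spring (about 1 N) holds it open. It meets the wedge with a matching 1:5 slope. Against the column, each further 0.1 mm of travel clamps harder.
- wedge: The wedge: plain aluminium, 24 mm wide (y), 92 mm long (z), 90 g. Straight back face at x = 0; front toward -x: 5 mm thick at the tip, sloping to 17.8 mm at 64 mm, then a square parallel head to the top. Origin at the tip, on the back face. It stands tip down, loose, in one of the grey block's pockets. In the clamp its back goes to the back wall, its x along the seat's x.
- wedge_head (a point): Centre of the top of the wedge's head.
- drift: Bystander in the other pocket: same blade as the wedge but with a round handle, 24 mm in diameter and 34 mm long. Origin as the wedge's.
- block: Fixed grey storage block 120 x 56 mm, 46 mm high, with two open pockets in line along its x: wedge or drift stands at x = -24 or +36 mm (its origin), y = 0, tip 8.5 mm above the bench, its slope toward the block's -x. Origin at the centre of its underside, z up.
- beaker: Bystander: glass beaker 54 mm wide, 60 mm high, beyond the grey block. Origin at the centre of its foot.
- vial: Bystander: small amber vial 22 mm in diameter, 35 mm high, standing on the clamp's base behind the plain saddle. Origin at the centre of its foot.
- amber_bottle: Bystander: amber bottle, 70 mm in diameter, 150 mm high. Origin at the centre of its foot.
- clear_bottle: Bystander: clear jar, 60 mm in diameter, 130 mm high. Origin at the centre of its foot.
- wrench: Bystander: wrench 150 mm long lying at the far side.
- screwdriver: Bystander: screwdriver 160 mm long lying at the far side.
Things that resemble listed ones, but are neither listed nor needed, are in the scene too. Leave any green or yellow look-alike of the column alone.

How it is judged:
On the way, in this order (a step that is already met when the one before it is completed fails the run):
1. the straight column lies in both saddles of the clamp, let go (x of column in the frame of seat between -0.005 and 0.006 m and z of column in the frame of seat between -0.005 and 0.005 m and y of column in the frame of seat between -0.02 and 0.02 m and angle between the y axis of column and the y axis of seat, either way round below 0.06 rad and contact force between the fingers and column below 0.05 N), for 0.2 s.
2. the wedge stands loosely in the slot, let go (x of column in the frame of seat between -0.005 and 0.006 m and z of column in the frame of seat between -0.005 and 0.005 m and y of column in the frame of seat between -0.02 and 0.02 m and angle between the y axis of column and the y axis of seat, either way round below 0.06 rad and x of wedge in the frame of seat between 0.015 and 0.046 m and y of wedge in the frame of seat between 0.052 and 0.068 m and angle between wedge's own z axis and vertical below 0.9 rad and angle between the z axis of wedge and the z axis of seat, either way round below 0.35 rad and contact force between the fingers and wedge below 0.05 N and z of wedge in the frame of seat between -0.05 and 0.005 m), for 0.2 s.
At the end, for the whole second after the job is handed in: Column in both saddles (within 5 mm of the seat axis, 20 mm of centre along it, 3.4 degrees), wedge in the slot, tip 22 to 55 mm below the seat axis (along the slot), within 20 degrees of the slot's direction, jaw pressing the column with over 12 N, all at rest (x of column in the frame of seat between -0.005 and 0.006 m and z of column in the frame of seat between -0.005 and 0.005 m and y of column in the frame of seat between -0.02 and 0.02 m and angle between the y axis of column and the y axis of seat, either way round below 0.06 rad and x of wedge in the frame of seat between 0.015 and 0.046 m and y of wedge in the frame of seat between 0.052 and 0.068 m and angle between wedge's own z axis and vertical below 0.9 rad and angle between the z axis of wedge and the z axis of seat, either way round below 0.35 rad and z of wedge in the frame of seat between -0.055 and -0.022 m and contact force between jaw and column above 12 N and linear speed of each of wedge, column below 0.01 m/s); the robot touches nothing.
It fails at once if the column falls to the bench (height (world z) of column below 0.025 m).
It fails at once if a bystander is knocked about (moved more than 30 mm) (distance of any of thin_column, drift, beaker, vial, amber_bottle, clear_bottle, wrench, screwdriver from where it was at the start of the episode above 0.03 m).
It also fails if it takes over 56 s, if anything falls off the work surface, if the arm or the gripper's body presses on something with over 40 N, if the wrist force passes 120 N, or if a joint passes its speed limit or range.

### The arm

A 6-joint arm with a two-finger parallel gripper is mounted at the origin on the work surface. World frame = base frame: x ahead of the robot, y to its left, z up, the work surface at z = 0. Lengths are in m, angles in rad, forces in N, time in s.
With the tool pointing down it reaches from about 0.25 to 0.775 m from the base axis. Payload 4 kg.
Tool frame: the origin (TCP) lies between the finger pads; the fingertips stand 25 mm ahead of it and the grasp point (between the pads) lies 6 mm ahead of it (robot.tip_reach is the z of the fingertips in the tool frame, in m); z points along the fingers, y is the line along which they close (so a half turn about z gives the same grasp; the last joint's range is limited). The gripper opens to 94 mm and grips with 3 to 60 N. Pads are 16 mm wide; open, the fingers measure 119 mm over their backs; the gripper's body (75 mm by 177 mm) begins 78 mm behind the grasp point.
Start: joints at [-1.394, 0.087, 1.371, -0, 1.684, -0.103], TCP at [0.152, -0.529, 0.207] pointing down, gripper open.
Joint ranges: [-3.1, 3.1], [-0.76, 2.03], [0.27, 2.55], [-1.08, 4.22], [0.17, 2.65], [-2.57, 2.57]. Speed limits (rad/s): [2.79, 2.79, 3.14, 3.14, 3.14, 3.14].

### API

Orientations are given as [roll, pitch, yaw] about the fixed x, y, z axes, in that order (R = Rz(yaw) Ry(pitch) Rx(roll)).
In Python, from bench import robot gives the robot as it stands. The module is installed in compiled form; this text tells all that it offers.
- The arm moves only by the shell command python3 -m handwheel 'ROWS'. ROWS is JSON, a list of rows, each a list of 3 entries, a list of its own where there are three numbers: the turn, a rotation vector about the world's x, y, z in units of 90 degrees (1.0 is 90 degrees), then the shift along the world's x, y, z in units of 0.05 m (1.0 is 0.05 m), then the closure, from 0 (fully open) to 1 (shut). A call has 1 to 5 rows; each row shifts and turns the commanded pose from where the row before left it; what a row does not reach is not made up. A row lasts 1/10 s, in which the tool goes at most 50 mm and 8.59 degrees, less where a joint would pass 70% of its speed; a pose out of reach is approached as far as the arm can. A call with a number of a shift or a turn outside -1 to 1 is refused whole. A call with a gripper value outside its range is refused whole. The fingers move at their own pace and stop on an object; the grip force is fixed at half the most. Time passes only in rows, so rows that do not move let the fingers close. It gives the time, the measured TCP pose, the force, the opening and the grip force at its end, in the units of the state.
- robot.get_obs(): the state, without advancing time (a new reading comes with each control period).
- robot.snapshot(name): name is "scene" or "top" or "wrist"; returns (picture, depth): 480x640x3 uint8, red, green, blue; 480x640 float32, m along the optical axis (not along the pixel's ray), 0 where there is no reading.
- robot.calibration(name): a dict with "mtx" (3x3 intrinsics, pixels), "extrinsics" (4x4, takes a point from camera to world coordinates); the wrist camera has in their place "hand_eye" (4x4, takes a point from camera to tool coordinates, whose origin is the TCP and whose axes are the flange's). Camera axes: x right, y down, z forward; pixel columns grow to the right and rows downward; lengths in m; the calibration is good to about 2 mm. A picture is of the moment at which its call begins: read the wrist's pose just before it. calibration takes no time and is no camera call.
- robot.close_job(): hands the job in; it is judged then, once.
Trained networks look in the newest picture that a camera, given by its name, has taken for a name from the list of things; names that differ only in an ending like _2 or _b are one class to them, and where a whole thing is asked for, a point or a joint stands for the part that bears it (a point fixed in the world has none). Each returns a list of dicts, best first, with "p" (0 to 1); they miss things now and then, are a little off and sometimes report something else, mostly with a low value. They report only what shows in the picture. A call takes as long as a camera call. They do not tell look-alikes from the thing itself.
- robot.boxes_of(query, camera): "bbox" ([left, top, right, bottom] in pixels, round what is visible of it).
The state is a dict: "time": time; "joint_positions": joint angles; "qvel": joint speeds; "joint_torque": joint torques, N m; "tool_pos": TCP position; "ee_rot": TCP orientation; "wrist_force": force on the tool from outside, world axes, zero at the start; "wrist_torque": the same for the moment, N m; "width": finger opening in m; "finger_force": force on a finger pad.
Only numpy, scipy, OpenCV 4.12 (cv2) and the standard library are available. Lean on these libraries where they do the work, as an engineer would, in place of code of your own. Each camera call takes 0.05 s, during which the arm holds its last target. There are 200 camera calls.

## Working session

There is one attempt and no reset: what is moved stays moved. The work goes in short steps, Python scripts to look and compute and a shell command to move; the robot and the scene stay as the last step left them, time stands still between calls to the robot, and variables do not carry over. Pictures are saved under pics/ and viewed, at most 10 in all, crops included, and the job is handed in when it is done.

```bash
mkdir -p pics; python3 - <<'E'
from bench import robot
import cv2,numpy as np
ims=[]
for c in("scene","top"):
    im,d=robot.snapshot(c); cv2.imwrite(f"pics/{c}0.png",im[:,:,::-1]); np.save(f"pics/{c}0.npy",d)
    k=robot.calibration(c); print(c,np.round(k["mtx"],1).tolist(),np.round(k["extrinsics"],3).tolist())
    for q in("column","thin_column","cradle","clamp","wedge","drift","block","vial","beaker","jaw","seat"):
        print(q,[([int(v) for v in b["bbox"]],round(b["p"],2)) for b in robot.boxes_of(q,c)][:3])
o=robot.get_obs();print(o["time"],o["tool_pos"],o["ee_rot"],o["wrist_force"])
E
```

```text
scene [[486.9, 0.0, 317.4], [0.0, 486.9, 236.8], [0.0, 0.0, 1.0]] [[0.218, 0.6, -0.77, 1.339], [0.976, -0.132, 0.174, -0.237], [0.003, -0.789, -0.614, 0.725], [0.0, 0.0, 0.0, 1.0]]
column [([247, 210, 338, 228], 0.88), ([399, 261, 440, 335], 0.74), ([150, 272, 264, 290], 0.63)]
thin_column [([157, 241, 264, 264], 0.77)]
cradle [([169, 256, 253, 312], 0.78), ([158, 242, 262, 265], 0.37)]
clamp []
wedge [([341, 226, 349, 240], 0.75)]
drift [([334, 241, 349, 268], 0.84)]
block [([327, 242, 357, 273], 0.63)]
vial [([394, 256, 409, 271], 0.68)]
beaker [([327, 274, 358, 313], 0.88)]
jaw [([444, 307, 523, 322], 0.55)]
seat [([408, 223, 487, 247], 0.68)]
top [[469.0, 0.0, 316.1], [0.0, 469.0, 235.4], [0.0, 0.0, 1.0]] [[0.017, -0.991, 0.134, 0.398], [-1.0, -0.017, -0.0, -0.05], [0.003, -0.134, -0.991, 1.327], [0.0, 0.0, 0.0, 1.0]]
column [([362, 232, 446, 246], 0.78), ([473, 270, 485, 354], 0.76), ([283, 299, 361, 332], 0.65)]
thin_column [([360, 261, 440, 278], 0.82)]
cradle [([371, 222, 431, 289], 0.98)]
clamp [([173, 208, 266, 259], 0.97)]
wedge [([287, 242, 298, 255], 0.63)]
drift [([299, 223, 308, 233], 0.51)]
block [([282, 217, 319, 260], 0.93), ([289, 242, 302, 256], 0.53)]
vial [([182, 215, 241, 247], 0.55), ([298, 196, 317, 214], 0.28)]
beaker [([296, 195, 319, 216], 0.82)]
jaw []
seat [([180, 218, 244, 249], 0.91)]
1.2 [ 0.15188014 -0.52862207  0.20698321] [ 3.14156765e+00 -3.12064235e-06  2.79758521e-01] [ 0.51146339  0.32887271 -0.36098916]
```

```bash
python3 - <<'E'
import cv2,numpy as np
a=cv2.imread("pics/top0.png")[175:365,155:505]
cv2.imwrite("pics/v1.png",cv2.resize(a,(800,434),interpolation=cv2.INTER_CUBIC))
b=cv2.imread("pics/scene0.png")[190:350,130:550]
cv2.imwrite("pics/v2.png",cv2.resize(b,(800,305),interpolation=cv2.INTER_CUBIC))
E
```

```text
(no output)
```

View pics/v1.png

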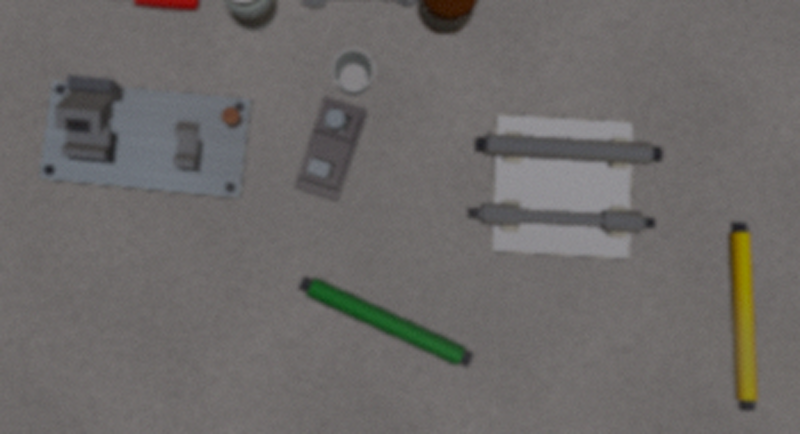

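View pics/v2.png

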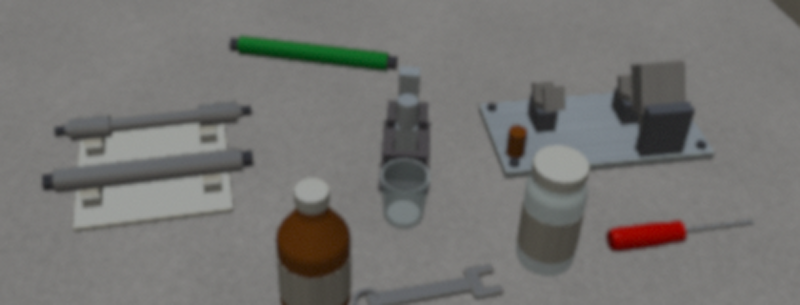

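```bash
cat > h.py <<'E'
import numpy as np,cv2
from scipy.spatial.transform import Rotation as R
def cloud(d,K,T):
    v,u=np.mgrid[:480,:640]; P=np.stack([(u-K[0,2])/K[0,0]*d,(v-K[1,2])/K[1,1]*d,d],-1)
    return P@T[:3,:3].T+T[:3,3]
def rect(P2):
    (c,s,a)=cv2.minAreaRect((P2*1000).astype(np.float32)); return np.round(c,1),np.round(s,1),round(a,1)
E
python3 - <<'E'
from h import *
from bench import robot
k=robot.calibration("top");P=cloud(np.load("pics/top0.npy"),np.array(k["mtx"]),np.array(k["extrinsics"]))
def box(l,t,r,b): return P[t:b,l:r].reshape(-1,3)
print("bench",np.median(box(320,350,420,400)[:,2]))
q=box(357,226,450,252);m=q[q[:,2]>.038];print("col",len(m),rect(m[:,:2]),m.mean(0),m[:,2].max())
q=box(278,212,323,264);m=q[(q[:,2]>.038)&(q[:,2]<.054)];print("block",len(m),rect(m[:,:2]))
for n,b in(("wedge",(284,238,303,259)),("drift",(294,219,312,237))):
    q=box(*b);m=q[q[:,2]>.088];print(n,len(m),rect(m[:,:2]),m.mean(0))
q=box(165,200,270,268);m=q[(q[:,2]>.007)&(q[:,2]<.018)];print("base",len(m),rect(m[:,:2]))
m=q[q[:,2]>.03]
for s in(0,1):
    mm=m[(m[:,1]>.17) if s else (m[:,1]<.17)];print(len(mm),rect(mm[:,:2]),mm.mean(0),mm[:,2].max())
E
```

```text
bench 0.0005425533728089516
col 732 (array([ 526.6, -208.6]), array([109.6, 393.4]), 23.5) [ 0.55962545 -0.2876204   0.07641317] 1.3274313795158506
block 319 (array([578.6,  -9. ]), array([ 48.1, 127.2]), 72.8)
wedge 66 (array([472.7, -24.1]), array([156.4,  24.6]), 28.1) [0.52731641 0.00521356 0.11872518]
drift 67 (array([496.7, -25.2]), array([202.6,  21.6]), 8.1) [ 0.58282965 -0.01252708  0.12351207]
base 2700 (array([578.3, 233.9]), array([192., 288.]), 1.0)
236 (array([481.7,  71.9]), array([282. ,  90.1]), 37.8) [0.542144   0.11702726 0.255698  ] 1.3274313795158506
892 (array([585.9, 239.8]), array([143.9,  95.5]), 85.9) [0.58478394 0.27340881 0.07496232] 0.1161312799007932
```

```bash
python3 - <<'E'
from h import *
from bench import robot
k=robot.calibration("top");d=np.load("pics/top0.npy");P=cloud(d,np.array(k["mtx"]),np.array(k["extrinsics"]));P[(d<.3)]=0
def box(l,t,r,b): return P[t:b,l:r].reshape(-1,3)
def f(n,b,lo,hi):
    q=box(*b);m=q[(q[:,2]>lo)&(q[:,2]<hi)];print(n,len(m),*rect(m[:,:2]),np.round(np.median(m,0),3),m[:,2].max().round(3))
f("col",(357,226,450,252),.040,.06);f("block",(278,212,323,264),.038,.052)
f("wedge",(284,238,303,259),.088,.13);f("drift",(294,219,312,237),.088,.13)
f("base",(165,200,270,268),.008,.016);f("saddle",(225,210,250,255),.035,.13);f("clampblk",(170,205,218,255),.035,.13)
K=robot.calibration("wrist");print({a:np.round(b,3).tolist() for a,b in K.items()})
E
```

```text
col 699 [ 564.  -293.3] [222.5  25.9] 87.8 [ 0.563 -0.292  0.049] 0.059
block 311 [578.6  -9. ] [ 48.1 127.2] 72.8 [ 0.565 -0.006  0.047] 0.052
wedge 65 [529.4   6.2] [23.9 17.3] 73.0 [0.53  0.007 0.1  ] 0.105
drift 66 [585.6 -12.7] [21.3 20.9] 1.0 [ 0.585 -0.013  0.105] 0.113
base 2297 [581.8 230.1] [184.4 285.4] 2.9 [0.561 0.208 0.013] 0.016
saddle 201 [559.1 166.4] [25.1 54.1] 85.3 [0.559 0.165 0.059] 0.086
clampblk 819 [589.1 284.3] [54.1 95.7] 85.4 [0.584 0.281 0.076] 0.116
{'mtx': [[430.871, 0.0, 325.522], [0.0, 430.871, 236.537], [0.0, 0.0, 1.0]], 'hand_eye': [[0.0, -0.959, -0.282, 0.082], [1.0, 0.0, 0.001, 0.0], [-0.001, -0.282, 0.959, -0.178], [0.0, 0.0, 0.0, 1.0]]}
```

```bash
python3 -m handwheel '[[[0,0,0.08],[0.82,0.47,0],0],[[0,0,0.08],[0.82,0.47,0],0],[[0,0,0.08],[0.82,0.47,0],0],[[0,0,0.08],[0.82,0.47,0],0],[[0,0,0.08],[0.82,0.47,0],0]]'; python3 -m handwheel '[[[0,0,0.08],[0.82,0.47,0],0],[[0,0,0.08],[0.82,0.47,0],0],[[0,0,0.08],[0.82,0.47,0],0],[[0,0,0.08],[0.82,0.47,0],0],[[0,0,0.08],[0.82,0.47,0],0]]';  python3 -m handwheel '[[[0,0,0],[0,0,0],0],[[0,0,0],[0,0,0],0]]'
cat >> h.py <<'E'
def wrist(robot,name):
    o=robot.get_obs(); im,d=robot.snapshot("wrist"); cv2.imwrite(f"pics/{name}.png",im[:,:,::-1]); np.save(f"pics/{name}.npy",d)
    k=robot.calibration("wrist"); T=np.eye(4);T[:3,:3]=R.from_euler("xyz",o["ee_rot"]).as_matrix();T[:3,3]=o["tool_pos"]
    T=T@np.array(k["hand_eye"]);P=cloud(d,np.array(k["mtx"]),T);P[d<.05]=np.nan
    np.savez(f"pics/{name}.npz",P=P,T=T,K=np.array(k["mtx"])); return o,P
E
python3 - <<'E'
from h import *
from bench import robot
o,P=wrist(robot,"w1");print(o["tool_pos"],o["ee_rot"])
q=P.reshape(-1,3);q=q[(abs(q[:,0]-.563)<.03)&(abs(q[:,1]+.293)<.14)&(q[:,2]>.043)&(q[:,2]<.07)]
print(len(q),rect(q[:,:2]),np.median(q,0),q[:,2].max())
E
```

```text
time: 1.7
tool_pos: [0.3583, -0.41, 0.2072]
ee_rot: [3.141, 0.0, 0.913]
wrist_force: [0.1, -0.1, 0.0]
width: 0.094
finger_force: 0.0
time: 2.2
tool_pos: [0.5635, -0.2924, 0.2071]
ee_rot: [3.141, 0.0, 1.542]
wrist_force: [-0.2, -1.3, 1.0]
width: 0.0938
finger_force: 0.0
time: 2.4
tool_pos: [0.5624, -0.2929, 0.2063]
ee_rot: [-3.14, -0.0, 1.538]
wrist_force: [0.0, 0.3, -0.2]
width: 0.0939
finger_force: 0.0
[ 0.56239951 -0.29286124  0.20632128] [-3.14032462e+00 -1.01146303e-04  1.53774454e+00]
7625 (array([ 564.9, -293.9]), array([224.1,  24.5]), 87.7) [ 0.56534205 -0.27937057  0.04936735] 0.054219198576098526
```

```bash
python3 -m handwheel '[[[0,0,-0.005],[0.05,-0.02,-0.9],0.3],[[0,0,0],[0,0,-0.9],0.3],[[0,0,0],[0,0,-0.9],0.3],[[0,0,0],[0,0,-0.44],0.3],[[0,0,0],[0,0,-0.1],0.3]]'; python3 -m handwheel '[[[0,0,0],[0,0,0],0.3],[[0,0,0],[0,0,0],1],[[0,0,0],[0,0,0],1],[[0,0,0],[0,0,0],1],[[0,0,0],[0,0,0],1]]'
```

```text
time: 2.95
tool_pos: [0.5605, -0.2945, 0.0409]
ee_rot: [-3.135, -0.004, 1.525]
wrist_force: [0.2, -0.4, 0.2]
width: 0.0663
finger_force: 0.0
time: 3.45
tool_pos: [0.565, -0.295, 0.0463]
ee_rot: [3.14, 0.001, 1.529]
wrist_force: [0.2, 0.3, 0.2]
width: 0.0367
finger_force: 0.0
```

```bash
python3 -m handwheel '[[[0,0,0],[0,0,0],1],[[0,0,0],[0,0,0],1]]'
```

```text
time: 3.65
tool_pos: [0.565, -0.2946, 0.0453]
ee_rot: [3.14, 0.0, 1.529]
wrist_force: [0.8, -0.3, -2.0]
width: 0.0217
finger_force: 26.4
```

```bash
python3 -m handwheel '[[[0,0,0],[0,0,0],1],[[0,0,0],[0,0,0.4],1],[[0,0,0],[0,0,0.8],1],[[0,0,0],[0,0,0.8],1],[[0,0,0],[0,0,0.8],1]]'; python3 -m handwheel '[[[0,0,0],[0,0,0.4],1],[[0,0,0],[0,0,0],1]]'
python3 - <<'E'
from h import *
from bench import robot
o,P=wrist(robot,"w2");print(o["tool_pos"],o["ee_rot"])
E
```

```text
time: 4.15
tool_pos: [0.5634, -0.2941, 0.1846]
ee_rot: [-3.138, -0.002, 1.529]
wrist_force: [0.4, -0.7, -3.0]
width: 0.021
finger_force: 26.1
time: 4.35
tool_pos: [0.5656, -0.2955, 0.2089]
ee_rot: [3.136, 0.004, 1.529]
wrist_force: [-0.0, 0.1, -3.8]
width: 0.0211
finger_force: 26.1
[ 0.56561916 -0.29546827  0.20889357] [3.13583294 0.00354568 1.528641  ]
```

View pics/w2.png

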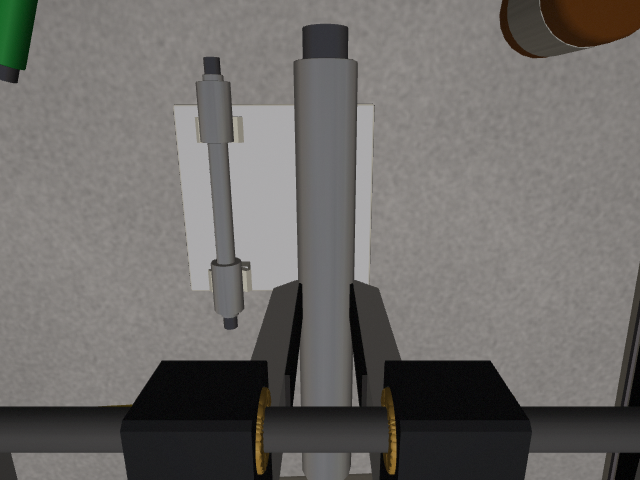

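```bash
python3 -m handwheel '[[[0,0,0],[-0.1,0.5,0.1],1],[[0,0,0],[-0.16,0.8,0.1],1],[[0,0,0],[-0.16,0.9,0.1],1],[[0,0,0],[-0.16,0.9,0.1],1],[[0,0,0],[-0.16,0.9,0.1],1]]'; python3 -m handwheel '[[[0,0,0],[-0.16,0.9,0.1],1],[[0,0,0],[-0.16,0.9,0.1],1],[[0,0,0],[-0.16,0.9,0.1],1],[[0,0,0],[-0.16,0.9,0],1],[[0,0,0],[-0.16,0.9,0],1]]'; python3 -m handwheel '[[[0,0,-0.01],[-0.16,0.8,0],1],[[0,0,-0.014],[-0.16,0.6,0],1],[[0,0,0],[-0.1,0.3,0],1],[[0,0,0],[0,0,0],1],[[0,0,0],[0,0,0],1]]'
python3 - <<'E'
from h import *
from bench import robot
o,P=wrist(robot,"w3");print(o["tool_pos"],o["ee_rot"])
E
```

```text
time: 4.9
tool_pos: [0.5253, -0.0927, 0.2261]
ee_rot: [-3.135, -0.002, 1.528]
wrist_force: [0.7, 0.8, -2.9]
width: 0.0213
finger_force: 26.1
time: 5.4
tool_pos: [0.4855, 0.1318, 0.2416]
ee_rot: [-3.136, 0.001, 1.528]
wrist_force: [0.1, 0.1, -3.3]
width: 0.0214
finger_force: 26.1
time: 5.9
tool_pos: [0.4655, 0.2148, 0.2424]
ee_rot: [-3.138, 0.003, 1.491]
wrist_force: [-0.9, 0.1, -3.9]
width: 0.0211
finger_force: 26.1
[0.46552817 0.21478301 0.24236805] [-3.13761504e+00  2.73560927e-03  1.49141270e+00]
```

View pics/w3.png

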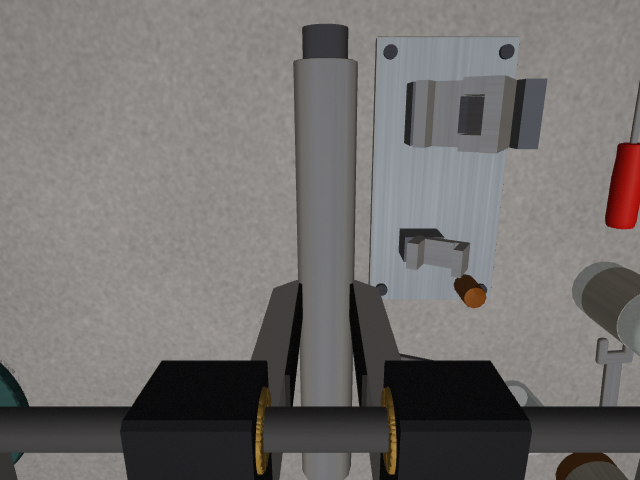

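```bash
python3 - <<'E'
from h import *
f=np.load("pics/w3.npz");P=f["P"];T=f["T"];K=f["K"]
print("bench",np.nanmedian(P[320:350,100:250,2]))
M=((P[...,2]>.007)&(P[...,2]<.018)).astype(np.uint8);M[:,:362]=0
n,l,s,_=cv2.connectedComponentsWithStats(cv2.morphologyEx(M,cv2.MORPH_OPEN,np.ones((3,3))));i=1+s[1:,4].argmax();print(s[i])
q=P[l==i];print("depth",rect(q[:,:2]),np.median(q[:,2]))
for u,v in((376.5,37),(519,37),(369.5,299.5)):
    r=T[:3,:3]@[(u-K[0,2])/K[0,0],(v-K[1,2])/K[1,1],1];print(u,v,np.round(T[:3,3]+r*(.012-T[2,3])/r[2],4))
# seat frame check given pose
c=np.array(rect(q[:,:2])[0])/1000
yaw=R.from_euler("xyz",[0,0,0])
for nm,sl in(("saddle",(slice(225,275),slice(395,472))),("blk",(slice(70,155),slice(400,550)))):
    p=P[sl].reshape(-1,3);p=p[p[:,2]>.03];print(nm,np.round(p.mean(0),4),rect(p[:,:2]),np.round(np.percentile(p,[1,99],0),4).tolist())
E
```

```text
bench 0.0007018983631584264
[  369    36   151   264 24322]
depth (array([572.3, 224.9]), array([250. , 125.1]), 85.6) 0.012271386939352147
376.5 37 [0.5198 0.3531 0.012 ]
519 37 [0.6429 0.3433 0.012 ]
369.5 299.5 [0.5013 0.1053 0.012 ]
saddle [0.5575 0.1684 0.0579] (array([559.8, 165.7]), array([25.1, 55.3]), 85.9) [[0.5326, 0.1538, 0.031], [0.5857, 0.1794, 0.0831]]
blk [0.5854 0.2845 0.0763] (array([589.4, 283.7]), array([52.2, 95.9]), 85.6) [[0.5417, 0.2572, 0.0367], [0.6356, 0.3106, 0.1105]]
```

```bash
cat >> h.py <<'E'
Rs=R.from_euler("ZY",[-4.4,-30],degrees=True).as_matrix(); S0=np.array([.5598,.2259,.065])
def seat(P): return (P-S0)@Rs
def world(p): return S0+Rs@np.array(p)/1000
E
python3 - <<'E'
from h import *
P=np.load("pics/w3.npz")["P"]
print(Rs.round(3))
Q=seat(P)*1000
for y0,y1 in((-70,-50),(36,44),(50,70)):
    m=(Q[...,1]>y0)&(Q[...,1]<y1)&(P[...,2]>.02);m[:,:370]=0;q=Q[m]
    print(y0,len(q));
    for x in range(-26,60,3):
        s=q[(q[:,0]>=x)&(q[:,0]<x+3)]
        if len(s): print((x,x+3,np.round(np.percentile(s[:,2],[5,50,95]),1).tolist()),end=" ")
    print()
for x0 in(-12,26):
  s=Q[(abs(Q[...,0]-x0-5)<6)&(Q[...,2]>-16)&(P[...,2]>.02)&(np.arange(640)>370)];print(np.percentile(s[s[:,1]<0][:,1],[1,99]) if x0<0 else 0,np.percentile(s[s[:,1]>0][:,1],[1,99]))
print(world([1.5,0,45]),world([1.5,0,0]))
E
```

```text
[[ 0.863  0.077 -0.499]
 [-0.066  0.997  0.038]
 [ 0.5    0.     0.866]]
-70 1504
(-26, -23, [4.2, 4.2, 4.2]) (-23, -20, [4.9, 6.4, 7.2]) (-20, -17, [5.2, 6.3, 7.5]) (-17, -14, [5.0, 6.3, 7.3]) (-14, -11, [-13.4, -4.0, 6.7]) (-11, -8, [-13.9, -12.7, -11.7]) (-8, -5, [-14.1, -12.5, -11.4]) (-5, -2, [-13.9, -12.6, -11.5]) (-2, 1, [-14.0, -12.8, -11.8]) (1, 4, [-14.1, -13.0, -11.6]) (4, 7, [-14.1, -12.7, -11.5]) (7, 10, [-13.8, -12.7, -11.6]) (10, 13, [-13.8, -12.6, -11.5]) (13, 16, [-15.8, -14.3, -12.2]) (16, 19, [5.3, 6.2, 7.5]) (19, 22, [5.5, 6.2, 7.5]) (22, 25, [-12.7, 6.1, 7.2]) (25, 28, [-18.9, -6.1, 6.3]) 
36 1379
(-23, -20, [4.6, 5.8, 7.0]) (-20, -17, [5.3, 6.3, 7.3]) (-17, -14, [5.0, 5.8, 7.0]) (-14, -11, [-13.1, -4.0, 6.8]) (-11, -8, [-14.3, -13.1, -11.7]) (-8, -5, [-14.2, -12.8, -11.7]) (-5, -2, [-14.0, -12.8, -11.6]) (-2, 1, [-14.1, -12.9, -11.8]) (1, 4, [-14.0, -13.1, -11.8]) (4, 7, [-14.2, -13.2, -11.5]) (7, 10, [-14.6, -12.8, -11.9]) (16, 19, [22.4, 24.3, 25.2]) (19, 22, [22.8, 24.1, 25.2]) (22, 25, [23.4, 24.2, 25.0]) (25, 28, [22.7, 24.2, 25.0]) (28, 31, [23.0, 24.1, 24
[... 491 characters left out ...]
2.0]) (-5, -2, [-13.7, -12.8, -11.7]) (-2, 1, [-14.1, -12.8, -11.7]) (1, 4, [-14.3, -13.0, -12.0]) (4, 7, [-14.1, -12.8, -11.6]) (7, 10, [-14.0, -12.8, -11.7]) (16, 19, [18.8, 20.1, 21.2]) (19, 22, [18.9, 20.2, 21.3]) (22, 25, [6.9, 13.8, 19.9]) (25, 28, [-7.2, -0.6, 6.5]) (34, 37, [24.8, 26.0, 27.3]) (37, 40, [24.8, 26.1, 27.2]) (40, 43, [24.6, 26.0, 27.4]) (43, 46, [25.1, 26.1, 27.2]) (46, 49, [-31.2, -4.4, 25.1]) (49, 52, [-27.5, -25.2, -22.2]) (52, 55, [-22.5, -19.9, -17.8]) (55, 58, [-21.5, -19.7, -18.3]) (58, 61, [-22.9, -21.5, -19.7]) 
[-71.90101317 -47.8539257 ] [34.56757591 85.36631647]
0 [34.30316301 85.60520013]
[0.53866152 0.22752652 0.10472114] [0.56109521 0.22580034 0.06575   ]
```

```bash
python3 -m handwheel '[[[0,0,0],[0.7,0.1,0],1],[[0,0,0],[0.7,0.1,-0.5],1],[[0,0,0],[0.06,0.05,-0.9],1],[[0,0,0],[0,0,-0.9],1],[[0,0,0],[0,0,-0.3],1]]'; python3 -m handwheel '[[[0,0,0],[0,0,0],1],[[0,0,0],[0,0,0],1]]'
```

```text
time: 6.45
tool_pos: [0.5361, 0.225, 0.1077]
ee_rot: [-3.13, 0.005, 1.489]
wrist_force: [-0.2, -0.4, -4.3]
width: 0.0214
finger_force: 26.0
time: 6.65
tool_pos: [0.5406, 0.2276, 0.117]
ee_rot: [3.139, -0.001, 1.49]
wrist_force: [0.4, 0.0, -3.1]
width: 0.0209
finger_force: 26.1
```

```bash
python3 -m handwheel '[[[0,0,0],[0,0,0],1],[[0,0,0],[0,0,0],1],[[0,0,0],[0,0,0],1]]'
```

```text
time: 6.95
tool_pos: [0.5403, 0.2282, 0.1172]
ee_rot: [3.138, -0.001, 1.491]
wrist_force: [-0.6, -1.5, -3.9]
width: 0.0215
finger_force: 26.1
```

```bash
python3 -m handwheel '[[[0,0,0],[0.083,-0.01,-0.178],1],[[0,0,0],[0.083,-0.01,-0.178],1],[[0,0,0],[0.083,-0.01,-0.178],1],[[0,0,0],[0.083,-0.01,-0.178],1],[[0,0,0],[0.04,0,-0.08],1]]'; python3 -m handwheel '[[[0,0,0],[0,0,0],1],[[0,0,0],[0,0,0],1],[[0,0,0],[0.02,0,-0.04],1],[[0,0,0],[0,0,0],1],[[0,0,0],[0,0,0],1]]'
```

```text
time: 7.45
tool_pos: [0.5588, 0.2255, 0.0743]
ee_rot: [3.141, 0.0, 1.49]
wrist_force: [0.1, -0.2, -1.3]
width: 0.0212
finger_force: 26.5
time: 7.95
tool_pos: [0.5592, 0.226, 0.0737]
ee_rot: [3.141, -0.0, 1.491]
wrist_force: [1.8, -0.3, -2.0]
width: 0.0213
finger_force: 26.2
```

```bash
python3 -m handwheel '[[[0,0,0],[0.03,0,-0.016],1],[[0,0,0],[0,0,0],1],[[0,0,0],[0,0,0],0.6],[[0,0,0],[0,0,0],0.4],[[0,0,0],[0,0,0],0.4]]'; python3 -m handwheel '[[[0,0,0],[0,0,0],0.4],[[0,0,0],[0,0,0.2],0.4],[[0,0,0],[0,0,0.7],0.4],[[0,0,0],[-0.1,0,0.9],0.4],[[0,0,0],[-0.9,0,0.4],0.2]]'; python3 -m handwheel '[[[0,0,0],[-0.9,0,0],0],[[0,0,0],[0,0,0],0],[[0,0,0],[0,0,0],0]]'
python3 - <<'E'
from h import *
from bench import robot
o,P=wrist(robot,"w4");print(o["tool_pos"],o["ee_rot"])
Q=seat(P)*1000;m=(abs(Q[...,0])<14)&(abs(Q[...,1])<101)&(Q[...,2]>0)&(Q[...,2]<20);q=Q[m];print(len(q))
for a,b in((-100,-75),(-40,-10),(0,30),(88,98)):
    s=q[(q[:,1]>a)&(q[:,1]<b)]
    if len(s):print(a,np.median(s,0),np.percentile(s,[3,97],0).round(1).tolist())
print(np.percentile(q[:,1],[.2,99.8]))
E
```

```text
time: 8.45
tool_pos: [0.5607, 0.226, 0.0733]
ee_rot: [3.141, -0.0, 1.491]
wrist_force: [0.1, 0.4, 0.1]
width: 0.0416
finger_force: 0.0
time: 8.95
tool_pos: [0.5147, 0.2261, 0.1874]
ee_rot: [3.133, -0.003, 1.488]
wrist_force: [0.6, -0.1, 1.5]
width: 0.0613
finger_force: 0.0
time: 9.25
tool_pos: [0.4651, 0.226, 0.1837]
ee_rot: [3.139, -0.001, 1.492]
wrist_force: [0.2, -0.4, -0.2]
width: 0.085
finger_force: 0.0
[0.46512319 0.22602243 0.18372827] [ 3.13936808e+00 -7.09274274e-04  1.49173553e+00]
9022
-40 [  2.98265911 -24.65433975  11.12865063] [[-10.6, -39.2, 2.1], [12.7, -11.0, 13.6]]
0 [ 3.16348753 15.35568782 10.92969525] [[-10.7, 0.9, 2.2], [12.8, 29.0, 13.6]]
88 [ 3.05054826 93.18347727 10.84693248] [[-10.5, 88.5, 2.5], [12.8, 97.8, 13.6]]
[-59.58603471 100.41623436]
```

View pics/w4.png

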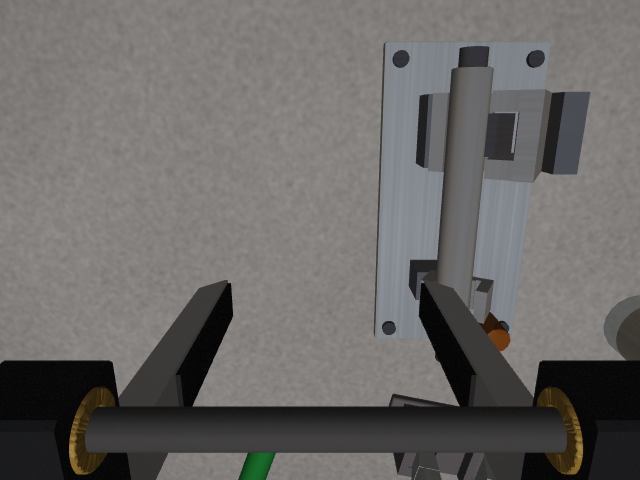

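```bash
python3 -m handwheel '[[[0,0,0.086],[0.1,-0.4,0.1],0],[[0,0,0.086],[0.14,-0.5,0.1],0],[[0,0,0.086],[0.14,-0.5,0.1],0],[[0,0,0.086],[0.14,-0.5,0.1],0],[[0,0,0.086],[0.14,-0.5,0.1],0]]'; python3 -m handwheel '[[[0,0,0.086],[0.14,-0.5,0.1],0],[[0,0,0.086],[0.14,-0.5,0.1],0],[[0,0,0.086],[0.14,-0.5,0],0],[[0,0,0.086],[0.14,-0.4,0],0],[[0,0,0.086],[0.1,-0.1,0],0]]'; python3 -m handwheel '[[[0,0,0],[0,0,0],0],[[0,0,0],[0,0,0],0],[[0,0,0],[0,0,0],0]]'
python3 - <<'E'
from h import *
from bench import robot
o,P=wrist(robot,"w5");print(o["tool_pos"],o["ee_rot"])
def f(n,lo,hi,c,r):
    q=P.reshape(-1,3);q=q[(q[:,2]>lo)&(q[:,2]<hi)&(np.hypot(q[:,0]-c[0],q[:,1]-c[1])<r)];print(n,len(q),*rect(q[:,:2]),np.median(q,0).round(4))
f("block",.043,.049,(.56,-.003),.075);f("head",.095,.105,(.53,.006),.025);f("drift",.1,.112,(.585,-.013),.025)
for z in range(50,98,4): 
    q=P.reshape(-1,3);q=q[(abs(q[:,2]*1000-z)<2)&(np.hypot(q[:,0]-.53,q[:,1]-.006)<.03)]
    if len(q)>3:
        u=np.array([np.cos(-.3),np.sin(-.3)]);w=np.array([-u[1],u[0]]);e=q[:,:2]-[.53,.0065];e=e[abs(e@w)<.008];print(z,len(e),np.percentile(e@u,[5,50,95]).round(4) if len(e) else '')
E
```

```text
time: 9.8
tool_pos: [0.5002, 0.1045, 0.2078]
ee_rot: [3.141, 0.0, 2.171]
wrist_force: [0.7, 0.4, -0.5]
width: 0.0939
finger_force: 0.0
time: 10.3
tool_pos: [0.5332, 0.003, 0.2174]
ee_rot: [-3.141, 0.0, 2.844]
wrist_force: [-0.4, 1.1, -0.6]
width: 0.0938
finger_force: 0.0
time: 10.6
tool_pos: [0.5317, 0.0062, 0.2175]
ee_rot: [3.141, -0.0, 2.84]
wrist_force: [0.3, 0.5, 1.0]
width: 0.0937
finger_force: 0.0
[0.53173741 0.0061749  0.21754401] [ 3.14141530e+00 -2.50944327e-04  2.84034652e+00]
block 2818 [574.7  -8.5] [ 48.1 118. ] 72.8 [ 0.5557 -0.0027  0.0462]
head 840 [530.    5.6] [23.7 17.7] 72.5 [0.5295 0.0056 0.1   ]
drift 772 [586.5 -12.3] [22.4 23.1] 15.4 [ 0.5856 -0.0118  0.1057]
50 0 
74 21 [-0.0077 -0.0075 -0.0073]
78 20 [-0.0079 -0.0077 -0.0074]
82 21 [-0.0081 -0.0078 -0.0075]
86 23 [-0.0081 -0.0079 -0.0077]
90 22 [-0.0083 -0.008  -0.0077]
94 25 [-0.0084 -0.0081 -0.0078]
```

View pics/w5.png

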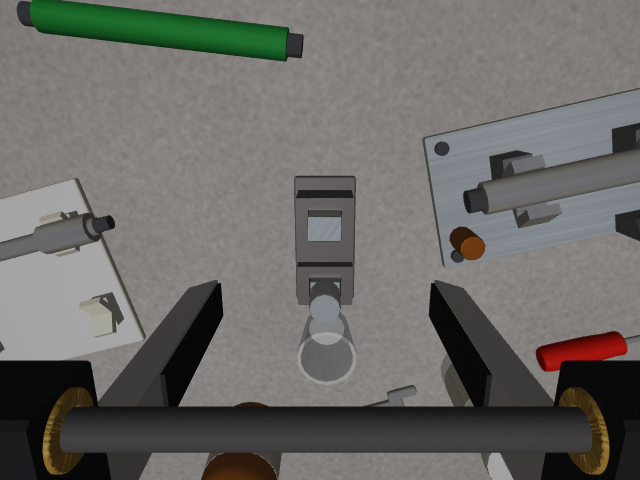

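```bash
python3 - <<'E'
from h import *
P=np.load("pics/w5.npz")["P"]
for c in(303,325):
  print([(r,*(P[r,c]*1000).round().tolist()) for r in range(172,272,3)])
E
```

```text
[(172, 499.0, -6.0, 0.0), (175, 501.0, -7.0, -1.0), (178, 503.0, -7.0, 9.0), (181, 505.0, -7.0, 9.0), (184, 508.0, -8.0, 8.0), (187, 511.0, -9.0, 9.0), (190, 513.0, -10.0, 11.0), (193, 513.0, -9.0, 25.0), (196, 513.0, -8.0, 40.0), (199, 515.0, -8.0, 46.0), (202, 517.0, -9.0, 45.0), (205, 519.0, -10.0, 46.0), (208, 522.0, -11.0, 45.0), (211, 524.0, -11.0, 46.0), (214, 526.0, -12.0, 48.0), (217, 529.0, -13.0, 47.0), (220, 532.0, -14.0, 45.0), (223, 534.0, -15.0, 47.0), (226, 537.0, -16.0, 46.0), (229, 539.0, -16.0, 46.0), (232, 541.0, -17.0, 46.0), (235, 544.0, -18.0, 47.0), (238, 546.0, -19.0, 46.0), (241, 552.0, -21.0, 34.0), (244, 555.0, -22.0, 35.0), (247, 557.0, -23.0, 35.0), (250, 560.0, -24.0, 33.0), (253, 562.0, -25.0, 35.0), (256, 565.0, -26.0, 34.0), (259, 568.0, -26.0, 35.0), (262, 570.0, -27.0, 36.0), (265, 570.0, -27.0, 44.0), (268, 572.0, -27.0, 47.0), (271, 575.0, -28.0, 46.0)]
[(172, 505.0, 14.0, -1.0), (175, 507.0, 13.0, 1.0), (178, 509.0, 12.0, 8.0), (181, 511.0, 12.0, 8.0), (184, 514.0, 11.0, 8.0), (187, 516.0, 10.0, 9.0), (190, 519.0, 9.0, 11.0), (193, 519.0, 9.0, 25.0), (196, 519.0, 9.0, 40.0), (199, 520.0, 9.0, 46.0), (202, 522.0, 8.0, 47.0), (205, 525.0, 7.0, 46.0), (208, 527.0, 7.0, 46.0), (211, 522.0, 8.0, 79.0), (214, 522.0, 8.0, 89.0), (217, 522.0, 8.0, 100.0), (220, 524.0, 8.0, 99.0), (223, 526.0, 7.0, 101.0), (226, 528.0, 7.0, 100.0), (229, 531.0, 6.0, 99.0), (232, 533.0, 5.0, 100.0), (235, 535.0, 5.0, 100.0), (238, 536.0, 4.0, 101.0), (241, 558.0, -3.0, 34.0), (244, 561.0, -4.0, 34.0), (247, 563.0, -4.0, 35.0), (250, 566.0, -5.0, 33.0), (253, 569.0, -6.0, 34.0), (256, 571.0, -7.0, 34.0), (259, 574.0, -8.0, 34.0), (262, 576.0, -9.0, 35.0), (265, 576.0, -8.0, 44.0), (268, 577.0, -9.0, 48.0), (271, 580.0, -10.0, 46.0)]
```

```bash
python3 -m handwheel '[[[0,0,0],[-0.034,-0.012,-0.8],0.3],[[0,0,0],[0,0,-0.9],0.3],[[0,0,0],[0,0,-0.6],0.3],[[0,0,0],[0,0,-0.19],0.3],[[0,0,0],[0,0,0],0.4]]'; python3 -m handwheel '[[[0,0,0],[0,0,0],0.5],[[0,0,0],[0,0,0],1],[[0,0,0],[0,0,0],1],[[0,0,0],[0,0,0],1],[[0,0,0],[0,0,0],1]]'; python3 -m handwheel '[[[0,0,0],[0,0,0],1],[[0,0,0],[0,0,0.3],1],[[0,0,0],[0,0,0.7],1],[[0,0,0],[0,0,0.9],1],[[0,0,0],[0,0,0.9],1]]'
```

```text
time: 11.15
tool_pos: [0.5288, 0.0058, 0.0919]
ee_rot: [-3.141, -0.003, 2.842]
wrist_force: [0.5, 0.0, 0.0]
width: 0.061
finger_force: 0.0
time: 11.65
tool_pos: [0.5303, 0.0052, 0.094]
ee_rot: [3.141, 0.001, 2.842]
wrist_force: [-0.0, -0.1, 1.9]
width: 0.0239
finger_force: 30.0
time: 12.15
tool_pos: [0.5289, 0.0053, 0.2347]
ee_rot: [-3.141, -0.002, 2.842]
wrist_force: [0.2, 0.2, -0.9]
width: 0.0234
finger_force: 30.0
```

```bash
cat > go.py <<'E'
import sys
from h import *
from bench import robot
a=[float(v) for v in sys.argv[1:4]]
o=robot.get_obs();Rn=R.from_euler("xyz",o["ee_rot"]);Rt=R.from_matrix(Rs@np.diag([-1,1,-1.]))
print("turn units",((Rt*Rn.inv()).as_rotvec()/(np.pi/2)).round(4),"shift units",((world(a)-o["tool_pos"])/.05).round(3),"seat now",(seat(o["tool_pos"])*1000).round(2),"F",o["wrist_force"].round(1),o["width"].round(4))
E
python3 -m handwheel '[[[0,0,0],[0,0,0],1],[[0,0,0],[0,0,0],1],[[0,0,0],[0,0,0],1]]'; python3 go.py 24 60 130
```

```text
time: 12.45
tool_pos: [0.5289, 0.0053, 0.2315]
ee_rot: [-3.141, -0.003, 2.842]
wrist_force: [0.3, -0.6, -2.1]
width: 0.0235
finger_force: 30.0Traceback (most recent call last):
  File "go.py", line 6, in <module>
    print("turn units",((Rt*Rn.inv()).as_rotvec()/(np.pi/2)).round(4),"shift units",((world(a)-o["tool_pos"])/.05).round(3),"seat now",(seat(o["tool_pos"])*1000).round(2),"F",o["wrist_force"].round(1),o["width"].round(4))
                                                                                                                                                                                                         ^^^^^^^^^^^^^^^^
AttributeError: 'float' object has no attribute 'round'
```

```bash
sed -i 's/o\["width"\].round(4)/o["width"]/' go.py; python3 go.py 24 60 130
```

```text
turn units [-0.0626 -0.3302  0.1388] shift units [-0.171  5.676 -0.838] seat now [  71.2  -222.28  151.14] F [ 0.3 -0.6 -2.1] 0.02354605956483084
```

```bash
python3 -m handwheel '[[[-0.0125,-0.066,0.0278],[-0.03,0.5,0],1],[[-0.0125,-0.066,0.0278],[-0.03,0.8,0],1],[[-0.0125,-0.066,0.0278],[-0.03,0.9,0],1],[[-0.0125,-0.066,0.0278],[-0.03,0.9,0],1],[[-0.0125,-0.066,0.0278],[-0.03,0.9,0],1]]'; python3 -m handwheel '[[[0,0,0],[-0.02,0.8,0],1],[[0,0,0],[0,0.6,0],1],[[0,0,0],[0,0.27,0],1],[[0,0,0],[0,0,-0.3],1],[[0,0,0],[0,0,0],1]]';  python3 -m handwheel '[[[0,0,0],[0,0,0],1],[[0,0,0],[0,0,0],1],[[0,0,0],[0,0,0],1]]';python3 go.py 24 60 130
python3 - <<'E'
from h import *
from bench import robot
o,P=wrist(robot,"w6")
Rt=R.from_euler("xyz",o["ee_rot"]).as_matrix()
L=(P-o["tool_pos"])@Rt*1000   # tool frame mm
m=(abs(L[...,0])<25)&(abs(L[...,1])<11)&(L[...,2]>30)&(L[...,2]<90);q=L[m];print(len(q))
for z in range(30,92,6):
    s=q[abs(q[:,2]-z)<3]
    if len(s)>3: print(z,len(s),np.percentile(s[:,0],[5,50,95]).round(1),np.percentile(s[:,1],[2,98]).round(1))
E
```

```text
time: 12.95
tool_pos: [0.5208, 0.2063, 0.2308]
ee_rot: [-3.141, 0.527, 3.067]
wrist_force: [1.2, -0.4, -2.1]
width: 0.0236
finger_force: 30.0
time: 13.45
tool_pos: [0.5197, 0.2869, 0.213]
ee_rot: [-3.136, 0.52, 3.067]
wrist_force: [-0.3, -0.3, -2.3]
width: 0.0235
finger_force: 30.0
time: 13.75
tool_pos: [0.5218, 0.2877, 0.2188]
ee_rot: [3.14, 0.527, 3.063]
wrist_force: [0.5, 0.4, -1.4]
width: 0.0233
finger_force: 30.0
turn units [-0.0005  0.0025  0.0007] shift units [-0.03   0.028 -0.584] seat now [ 39.97  58.74 154.49] F [ 0.5  0.4 -1.4] 0.02333063589448044
423
30 42 [5.5 5.9 6.2] [-10.3  10.4]
36 43 [4.6 4.9 5.2] [-10.5  10.1]
42 60 [2.8 3.7 4.1] [-10.5  10.4]
48 59 [1.4 1.8 2.7] [-10.3  10. ]
54 40 [0.1 0.5 0.8] [-10.3  10.4]
60 37 [-1.  -0.8 -0.5] [-10.   10.2]
66 37 [-2.5 -2.1 -1.8] [-10.2  10.4]
72 36 [-3.9 -3.4 -3.1] [-10.5  10. ]
78 35 [-5.3 -4.8 -4.4] [-10.1  10.3]
84 34 [-6.7 -6.3 -5.9] [-10.3  10.5]
```

View pics/w6.png

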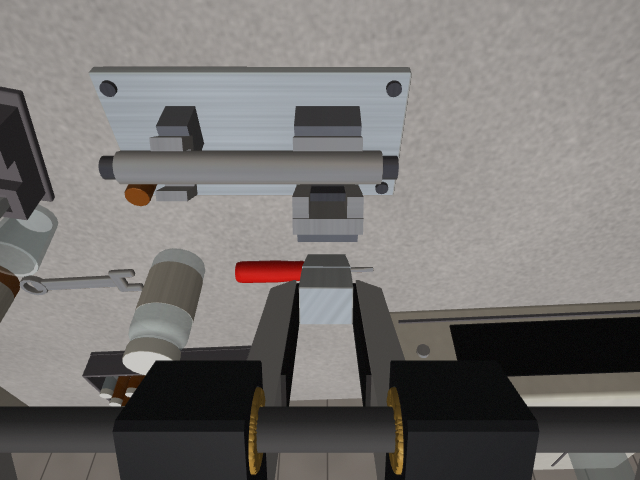

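```bash
python3 - <<'E'
from h import *
P=np.load("pics/w6.npz")["P"];Q=seat(P)*1000
m=(Q[...,1]>36)&(Q[...,1]<84)&(Q[...,2]>-15)&(Q[...,2]<30)&(Q[...,0]>14)&(Q[...,0]<60);q=Q[m]
for x in range(14,52,2):
    s=q[abs(q[:,0]-x)<1]
    if len(s)>3:print(x,len(s),np.percentile(s[:,2],[5,50,95]).round(1),np.percentile(s[:,1],[2,98]).round(1))
s=q[q[:,2]>24.5];print("top back wall x,y",np.percentile(s,[2,98],0).round(1).tolist())
b=q[(q[:,2]<17)&(q[:,2]>-8)&(abs(q[:,1]-60)<9)];print("in slot",np.percentile(b,[5,50,95],0).round(1).tolist())
sl=q[(q[:,2]<16)&(q[:,0]>20)&(q[:,0]<36)];print("slot y",np.percentile(sl[:,1],[2,98]))
w=Q[(abs(Q[...,1]-60)<20)&(Q[...,2]>66)&(Q[...,2]<120)];
for z in range(66,122,6):
    s=w[abs(w[:,2]-z)<2]
    if len(s)>3:print("wedge",z,len(s),np.percentile(s[:,0],[5,50,95]).round(1),np.percentile(s[:,1],[2,98]).round(1))
E
```

```text
16 274 [-9.1  7.8 20. ] [47.5 72.4]
18 374 [-10.9  16.7  23.5] [36.7 83.4]
20 165 [11.7 20.8 24.8] [37.  82.6]
22 137 [18.5 22.6 24.9] [37.  83.1]
24 85 [13.7 23.8 25.1] [36.3 83.6]
26 79 [15.1 23.8 24.8] [36.3 83.4]
28 79 [ 9.2 23.8 25. ] [36.6 83.8]
30 91 [-0.5 23.8 24.6] [36.2 83.3]
32 87 [10.4 23.8 24.9] [36.2 83.9]
34 567 [-11.9  12.5  26. ] [39.  81.6]
36 168 [24.8 26.  27. ] [36.9 83.1]
38 170 [24.7 25.7 27.3] [36.9 82.9]
40 181 [24.8 25.9 26.9] [36.8 83.2]
42 163 [24.5 25.9 27.1] [36.9 83.2]
44 176 [24.8 25.9 27. ] [36.7 82.9]
46 126 [24.8 25.8 26.8] [37.1 82.6]
top back wall x,y [[21.5, 36.7, 24.6], [46.2, 83.1, 27.3]]
in slot [[16.2, 51.9, -5.4], [34.1, 59.7, 5.0], [34.6, 68.2, 15.2]]
slot y [45.8968211  73.92376934]
wedge 72 30 [46.2 46.6 46.7] [47.7 70. ]
wedge 78 34 [44.7 45.1 45.3] [47.4 70.3]
wedge 84 36 [43.4 43.6 43.8] [47.7 70. ]
wedge 90 35 [42.  42.3 42.5] [47.3 70.4]
wedge 96 27 [40.4 40.9 41. ] [47.8 69.9]
wedge 102 16 [38.8 39.4 39.5] [48.  70.3]
wedge 108 37 [37.2 37.5 37.9] [47.1 69.4]
wedge 114 45 [36.  36.2 36.7] [47.5 70.1]
wedge 120 42 [34.9 35.2 35.4] [47.6 69.9]
```

```bash
python3 go.py 23.5 60 125; python3 go.py 23.5 60 81
```

```text
turn units [-0.0006  0.0025  0.0005] shift units [ 0.012  0.02  -0.678] seat now [ 39.97  58.98 154.62] F [ 0.1  0.1 -0.5] 0.02389869867157233
turn units [-0.0006  0.0025  0.0005] shift units [ 0.451 -0.014 -1.44 ] seat now [ 39.97  58.98 154.62] F [ 0.1  0.1 -0.5] 0.02389869867157233
```

```bash
python3 -m handwheel '[[[0.001,0.012,0],[0,0.01,-0.2],1],[[0.001,0.011,0],[0.012,0.01,-0.3],1],[[0,0,0],[0,0,-0.178],1],[[0,0,0],[0,0,0],1],[[0,0,0],[0,0,0],1]]';  python3 -m handwheel '[[[0,0,0],[0,0,0],1],[[0,0,0],[0,0,0],1]]'; python3 - <<'E'
from h import *
from bench import robot
o,P=wrist(robot,"w7");Q=seat(P)*1000;print((seat(o["tool_pos"])*1000).round(1))
w=Q[(abs(Q[...,1]-60)<20)&(Q[...,2]>40)&(Q[...,2]<96)];
for z in range(42,94,6):
    s=w[abs(w[:,2]-z)<2]
    if len(s)>3:print("wedge",z,len(s),np.percentile(s[:,0],[5,50,95]).round(1),np.percentile(s[:,1],[2,98]).round(1))
E
python3 go.py 23.5 60 81
```

```text
time: 14.3
tool_pos: [0.5216, 0.2896, 0.1832]
ee_rot: [-3.141, 0.489, 3.066]
wrist_force: [0.4, -0.0, -0.5]
width: 0.0234
finger_force: 30.0
time: 14.5
tool_pos: [0.5221, 0.29, 0.185]
ee_rot: [3.14, 0.491, 3.065]
wrist_force: [0.5, -0.2, -1.1]
width: 0.0235
finger_force: 30.0
[ 23.2  61.  125.2]
wedge 42 31 [26.6 26.8 27. ] [50.8 72.4]
wedge 48 39 [25.3 25.6 25.8] [49.8 72.7]
wedge 54 38 [24.  24.4 24.6] [50.1 72.4]
wedge 60 39 [22.9 23.2 23.4] [49.8 72.1]
wedge 66 40 [21.7 22.  22.2] [50.  72.4]
wedge 72 24 [20.4 20.8 21. ] [50.9 72.1]
wedge 78 24 [19.1 19.3 19.7] [49.6 71.7]
wedge 84 42 [17.8 18.1 18.3] [49.8 71.7]
wedge 90 46 [16.7 17.1 17.5] [49.5 72.2]
turn units [-0.0026 -0.0204 -0.0006] shift units [ 0.444 -0.055 -0.762] seat now [ 23.17  61.05 125.16] F [-0.6  0.6 -1. ] 0.02366948670076848
```

```bash
python3 -m handwheel '[[[0,0,0],[0.05,-0.03,-0.08],1],[[0,0,0],[0.1,-0.025,-0.17],1],[[0,0,0],[0.1,0,-0.17],1],[[0,0,0],[0.1,0,-0.17],1],[[0,0,0],[0.1,0,-0.17],1]]';  python3 -m handwheel '[[[0,0,0],[0,0,0],1],[[0,0,0],[0,0,0],1],[[0,0,0],[0,0,0],1]]';python3 go.py 23.5 60 81
```

```text
time: 15.05
tool_pos: [0.5449, 0.2868, 0.145]
ee_rot: [3.141, 0.49, 3.065]
wrist_force: [0.6, 0.0, -0.1]
width: 0.0235
finger_force: 30.0
time: 15.35
tool_pos: [0.5444, 0.2871, 0.1465]
ee_rot: [3.14, 0.49, 3.065]
wrist_force: [0.2, -0.7, -0.1]
width: 0.0241
finger_force: 30.0
turn units [-0.0023 -0.021  -0.0004] shift units [-0.002  0.003  0.009] seat now [23.4  59.88 80.57] F [ 0.2 -0.7 -0.1] 0.02407855269480652
```

```bash
python3 -m handwheel '[[[0,0,0],[0,0,0],0.6],[[0,0,0],[0,0,0],0.5],[[0,0,0],[0,0,0],0.5],[[0,0,0],[0,0,0],0.5],[[0,0,0],[-0.1,0,0.17],0.5]]';  python3 -m handwheel '[[[0,0,0],[-0.3,0.02,0.5],0.5],[[0,0,0],[-0.3,0.02,0.5],0.5],[[0,0,0],[-0.3,0.02,0.5],0.3],[[0,0,0],[0,0,0],0.3],[[0,0,0],[0,0,0],0.3]]';python3 - <<'E'
from h import *
from bench import robot
o,P=wrist(robot,"w8");Q=seat(P)*1000;print((seat(o["tool_pos"])*1000).round(1))
w=Q[(abs(Q[...,1]-60)<16)&(Q[...,2]>28)&(Q[...,2]<100)&(abs(Q[...,0]-24)<20)];
for z in range(30,96,5):
    s=w[abs(w[:,2]-z)<2]
    if len(s)>3:print("wedge",z,len(s),np.percentile(s[:,0],[2,50,98]).round(1),np.percentile(s[:,1],[2,98]).round(1))
c=Q[(abs(Q[...,0])<14)&(abs(Q[...,1]+5)<25)&(Q[...,2]>0)&(Q[...,2]<20)];print("col",np.percentile(c,[2,98],0).round(1).tolist())
E
```

```text
time: 15.85
tool_pos: [0.5387, 0.2865, 0.1534]
ee_rot: [-3.141, 0.488, 3.065]
wrist_force: [-0.2, 0.0, -0.3]
width: 0.0468
finger_force: 0.0
time: 16.35
tool_pos: [0.4945, 0.2903, 0.2305]
ee_rot: [3.139, 0.492, 3.065]
wrist_force: [-0.4, 0.1, -1.2]
width: 0.0647
finger_force: 0.0
[ 22.   59.2 178.3]
wedge 55 24 [10.5 10.7 10.8] [48.3 70.8]
wedge 60 31 [ 9.8 10.  10.3] [48.6 70.5]
wedge 65 25 [9.3 9.4 9.9] [48.7 70.4]
wedge 70 11 [8.9 9.  9.1] [49.  70.9]
wedge 75 6 [8.5 8.6 8.7] [48.6 70.3]
wedge 80 319 [ 8.1 12.2 25.9] [48.2 71.4]
wedge 85 213 [ 9.8 21.3 24.8] [48.9 71.4]
col [[-12.2, -29.0, 3.2], [11.3, 19.1, 13.8]]
```

View pics/w8.png

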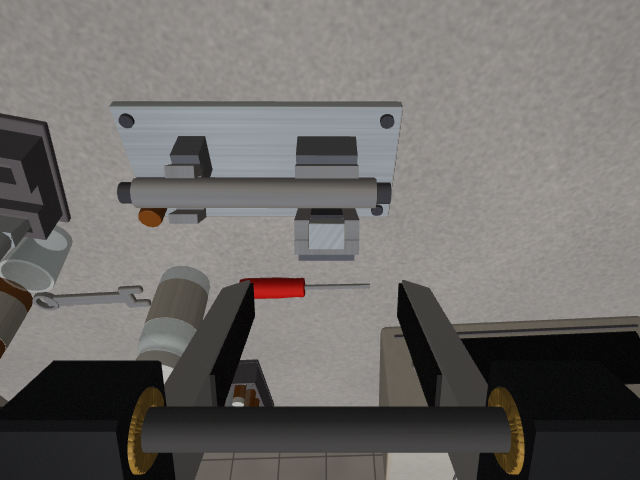

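```bash
python3 -m handwheel '[[[0,-0.011,0],[0,0,0],1],[[-0.001,-0.011,0],[0,0,0],1],[[0,0,0],[0,0,0],1],[[0,0,0],[0,0,0],1],[[0,0,0],[0,0,0],1]]'; python3 go.py 22 59.8 118; python3 go.py 24 59.8 88
```

```text
time: 16.9
tool_pos: [0.4944, 0.29, 0.2294]
ee_rot: [3.14, 0.525, 3.064]
wrist_force: [0.5, 0.3, -0.3]
width: 0.0294
finger_force: 0.0
turn units [-0.001   0.0007 -0.0004] shift units [ 0.603 -0.028 -1.025] seat now [ 21.51  58.87 177.44] F [ 0.5  0.3 -0.3] 0.02935316344431737
turn units [-0.001   0.0007 -0.0004] shift units [ 0.936 -0.053 -1.524] seat now [ 21.51  58.87 177.44] F [ 0.5  0.3 -0.3] 0.02935316344431737
```

```bash
python3 -m handwheel '[[[0,0,0],[0.2,-0.01,-0.3],1],[[0,0,0],[0.2,-0.01,-0.4],1],[[0,0,0],[0.2,-0.01,-0.32],1],[[0,0,0],[0,0,0],1],[[0,0,0],[0,0,0],1]]'; python3 go.py 23 59.8 100; for i in 1; do python3 -m handwheel '[[[0,0,0],[0.04,-0.003,-0.07],1],[[0,0,0],[0.04,-0.003,-0.07],1],[[0,0,0],[0.03,-0.001,-0.05],1],[[0,0,0],[0,0,0],1]]';done; python3 go.py 23 59.8 100
```

```text
time: 17.4
tool_pos: [0.5244, 0.2884, 0.1788]
ee_rot: [3.14, 0.525, 3.064]
wrist_force: [0.3, 0.1, -0.2]
width: 0.0005
finger_force: 0.0
turn units [-0.001   0.0007 -0.0002] shift units [ 0.199 -0.012 -0.313] seat now [ 22.2   59.62 118.54] F [ 0.3  0.1 -0.2] 0.0004611137053513893
time: 17.8
tool_pos: [0.5298, 0.2881, 0.1689]
ee_rot: [3.14, 0.524, 3.064]
wrist_force: [0.3, -0.3, -0.4]
width: 0.0007
finger_force: 0.0
turn units [-0.001   0.0006 -0.0004] shift units [ 0.092 -0.005 -0.116] seat now [ 21.91  59.7  107.35] F [ 0.3 -0.3 -0.4] 0.0007057199140718143
```

```bash
python3 -m handwheel '[[[0,0,0],[0.04,-0.003,-0.047],1],[[0,0,0],[0.04,-0.003,-0.047],1],[[0,0,0],[0,0,0],1]]'; python3 -m handwheel '[[[0,0,0],[0.04,-0.003,-0.047],1],[[0,0,0],[0.03,-0.003,-0.052],1],[[0,0,0],[0,0,0],1]]'; python3 go.py 24 59.8 90; python3 -m handwheel '[[[0,0,0],[0.03,-0.003,-0.052],1],[[0,0,0],[0.03,-0.003,-0.052],1],[[0,0,0],[0,0,0],1]]'; python3 go.py 24 59.8 85
```

```text
time: 18.1
tool_pos: [0.5339, 0.2877, 0.1639]
ee_rot: [3.14, 0.524, 3.064]
wrist_force: [-0.7, -0.3, -0.2]
width: 0.0007
finger_force: 0.0
time: 18.4
tool_pos: [0.5373, 0.2874, 0.1588]
ee_rot: [3.14, 0.524, 3.065]
wrist_force: [-0.7, -0.1, -1.2]
width: 0.0001
finger_force: 0.0
turn units [-0.0008  0.0003 -0.0004] shift units [ 0.059  0.    -0.078] seat now [23.39 59.57 94.84] F [-0.7 -0.1 -1.2] 5.919056471352359e-05
time: 18.7
tool_pos: [0.5403, 0.2871, 0.1536]
ee_rot: [3.14, 0.524, 3.065]
wrist_force: [0.1, 0.9, -0.0]
width: 0.0007
finger_force: 0.0
turn units [-0.0009  0.0003 -0.0003] shift units [ 0.049  0.003 -0.06 ] seat now [23.4  59.48 88.83] F [ 0.1  0.9 -0. ] 0.0006970250886903696
```

```bash
python3 -m handwheel '[[[0,0,0],[0.02,-0.001,-0.035],1],[[0,0,0],[0.02,-0.001,-0.035],1],[[0,0,0],[0,0,0],1]]'; python3 go.py 24 59.8 85;  python3 -m handwheel '[[[0,0,0],[0.02,-0.001,-0.035],1],[[0,0,0],[0,0,0],1]]'; python3 go.py 24 59.8 85
```

```text
time: 19.0
tool_pos: [0.5423, 0.287, 0.1505]
ee_rot: [3.14, 0.524, 3.064]
wrist_force: [0.0, 0.4, 0.7]
width: 0.0005
finger_force: 0.0
turn units [-0.001   0.0006 -0.0004] shift units [0.008 0.003 0.003] seat now [23.59 59.62 85.06] F [0.  0.4 0.7] 0.000512091103116956
time: 19.2
tool_pos: [0.5434, 0.2871, 0.149]
ee_rot: [3.139, 0.525, 3.064]
wrist_force: [-0.1, 0.5, 0.2]
width: 0.0006
finger_force: 0.1
turn units [-0.0012  0.0009 -0.0004] shift units [-0.014  0.002  0.032] seat now [23.81 59.77 83.26] F [-0.1  0.5  0.2] 0.0006386767026329785
```

```bash
python3 - <<'E'
from h import *
from bench import robot
o,P=wrist(robot,"w9");Q=seat(P)*1000;print((seat(o["tool_pos"])*1000).round(1))
w=Q[(abs(Q[...,1]-60)<16)&(Q[...,2]>28)&(Q[...,2]<100)&(abs(Q[...,0]-24)<24)];
for z in range(30,96,5):
    s=w[abs(w[:,2]-z)<2]
    if len(s)>3:print("wedge",z,len(s),np.percentile(s[:,0],[2,50,98]).round(1),np.percentile(s[:,1],[2,98]).round(1))
E
```

```text
[23.8 59.8 83.3]
wedge 35 43 [15.3 15.8 16.2] [48.8 71.1]
wedge 50 35 [10.8 11.  11.5] [49.1 71.3]
wedge 55 74 [10.1 10.4 10.8] [48.8 71. ]
wedge 60 94 [ 9.6 10.  10.3] [48.6 71.3]
wedge 65 98 [ 9.1  9.5 10. ] [48.8 71.4]
wedge 70 105 [8.7 9.  9.4] [48.6 71.1]
wedge 75 113 [8.3 8.6 9. ] [49.2 71.3]
wedge 80 1036 [ 8.1 12.2 20.5] [48.4 71.4]
wedge 85 89 [14.  14.6 16.1] [51.8 66.5]
wedge 90 181 [14.  14.5 16.3] [48.7 70.9]
wedge 95 224 [13.9 14.5 16.2] [47.9 71. ]
```

View pics/w9.png

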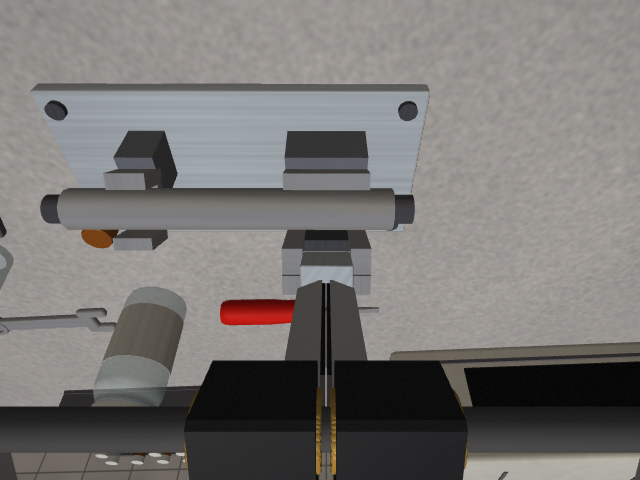

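```bash
python3 - <<'E'
from h import *
from bench import robot
print(robot.tip_reach)
o=robot.get_obs();P=np.load("pics/w9.npz")["P"]
L=(P-o["tool_pos"])@R.from_euler("xyz",o["ee_rot"]).as_matrix()*1000
for r in range(255,345,5): print(r,[L[r,c].round(1).tolist() for c in(315,327)],(seat(P[r,315])*1000).round(1))
E
```

```text
0.025
255 [[13.6, -5.4, 23.1], [13.9, 0.5, 22.2]] [10.2 54.5 60.2]
260 [[15.1, -5.1, 11.5], [15.2, 0.5, 11.2]] [ 8.7 54.7 71.8]
265 [[15.5, -4.9, 3.8], [15.7, 0.5, 3.2]] [ 8.4 54.9 79.5]
270 [[13.5, -4.9, 2.7], [13.3, 0.5, 3.3]] [10.3 54.9 80.6]
275 [[11.5, -4.9, 1.6], [11.0, 0.5, 2.8]] [12.3 54.9 81.7]
280 [[8.2, -4.9, 3.9], [8.9, 0.5, 2.3]] [15.6 54.8 79.4]
285 [[9.0, -4.7, -3.9], [7.8, 0.5, -0.9]] [14.8 55.  87.2]
290 [[9.5, -4.6, -10.5], [8.0, 0.5, -6.9]] [14.3 55.2 93.8]
295 [[9.8, -4.4, -16.2], [7.4, 0.5, -10.8]] [14.  55.3 99.5]
300 [[9.5, -4.3, -20.5], [8.3, 0.4, -17.8]] [ 14.2  55.4 103.8]
305 [[9.3, -4.2, -24.5], [7.8, 0.4, -21.5]] [ 14.5  55.5 107.8]
310 [[9.2, -4.1, -28.8], [7.8, 0.4, -25.8]] [ 14.6  55.6 112.1]
315 [[9.7, -4.0, -33.9], [7.9, 0.4, -30.4]] [ 14.1  55.7 117.2]
320 [[9.6, -3.9, -37.7], [8.2, 0.4, -34.9]] [ 14.2  55.8 121. ]
325 [[9.4, -3.8, -41.0], [8.4, 0.4, -39.2]] [ 14.4  55.8 124.3]
330 [[8.9, -3.8, -43.8], [7.7, 0.4, -41.5]] [ 14.8  55.9 127.1]
335 [[8.9, -3.7, -47.3], [7.5, 0.4, -44.7]] [ 14.8  56.  130.6]
340 [[9.1, -3.6, -50.9], [7.6, 0.4, -48.3]] [ 14.7  56.1 134.2]
```

```bash
python3 -m handwheel '[[[0,0,0],[0.03,-0.002,-0.052],1],[[0,0,0],[0.03,-0.002,-0.052],1],[[0,0,0],[0,0,0],1]]'; python3 -m handwheel '[[[0,0,0],[0.03,-0.002,-0.052],1],[[0,0,0],[0.03,-0.002,-0.052],1],[[0,0,0],[0,0,0],1]]'; python3 go.py 24 59.8 70
```

```text
time: 19.55
tool_pos: [0.547, 0.2871, 0.1445]
ee_rot: [3.139, 0.526, 3.064]
wrist_force: [0.9, -0.2, 1.5]
width: 0.0003
finger_force: 0.5
time: 19.85
tool_pos: [0.5514, 0.2876, 0.1418]
ee_rot: [3.136, 0.531, 3.064]
wrist_force: [0.8, 0.2, 5.6]
width: 0.0006
finger_force: 2.4
turn units [-0.0026  0.0047 -0.0009] shift units [-0.024 -0.019 -0.083] seat now [27.04 60.84 73.05] F [0.8 0.2 5.6] 0.0006277999516821319
```

```bash
python3 -m handwheel '[[[0,0,0],[0.044,-0.003,-0.044],1],[[0,0,0],[0.03,-0.002,-0.052],1],[[0,0,0],[0,0,0],1]]'; python3 go.py 25 59.8 65; python3 -m handwheel '[[[0,0,0],[0.03,-0.002,-0.052],1],[[0,0,0],[0,0,0],1]]';  python3 go.py 25 59.8 60
```

```text
time: 20.15
tool_pos: [0.5562, 0.2877, 0.1387]
ee_rot: [3.135, 0.534, 3.063]
wrist_force: [0.4, 0.7, 8.3]
width: 0.0006
finger_force: 3.3
turn units [-0.0033  0.0067 -0.0012] shift units [-0.052 -0.027 -0.097] seat now [29.58 61.37 67.97] F [0.4 0.7 8.3] 0.0006193681608168075
time: 20.35
tool_pos: [0.5583, 0.2879, 0.1371]
ee_rot: [3.134, 0.536, 3.063]
wrist_force: [1.0, 0.6, 10.3]
width: 0.0012
finger_force: 3.8
turn units [-0.0038  0.0079 -0.0013] shift units [-0.044 -0.034 -0.152] seat now [30.6  61.66 65.57] F [ 1.   0.6 10.3] 0.0011639818036814765
```

```bash
cat > chk.py <<'E'
import sys
from h import *
from bench import robot
o,P=wrist(robot,sys.argv[1]);Q=seat(P)*1000;print("tcp",(seat(o["tool_pos"])*1000).round(1))
w=Q[(abs(Q[...,1]-60)<16)&(Q[...,2]>28)&(Q[...,2]<88)&(abs(Q[...,0]-24)<24)]
for z in range(30,88,4):
    s=w[abs(w[:,2]-z)<2]
    if len(s)>3:print("wedge",z,len(s),np.percentile(s[:,0],[2,50,98]).round(1),np.percentile(s[:,1],[2,98]).round(1))
c=Q[(abs(Q[...,0])<14)&(abs(Q[...,1]+5)<25)&(Q[...,2]>0)&(Q[...,2]<20)];print("col",np.percentile(c,[2,98],0).round(1).tolist())
E
python3 -m handwheel '[[[0,0,0],[-0.1,0,0.17],1],[[0,0,0],[-0.35,0.02,0.5],1],[[0,0,0],[-0.2,0.01,0.3],1],[[0,0,0],[0,0,0],1],[[0,0,0],[0,0,0],1]]'; python3 chk.py w10;python3 go.py 23 59.8 90
```

```text
time: 20.85
tool_pos: [0.5215, 0.2877, 0.1789]
ee_rot: [3.14, 0.524, 3.065]
wrist_force: [0.4, -0.4, -0.3]
width: 0.0005
finger_force: 0.0
tcp [ 19.8  58.7 120.1]
wedge 30 9 [17.3 17.5 17.7] [50.4 72.4]
wedge 34 37 [16.8 17.1 17.3] [49.4 71.7]
wedge 38 70 [16.3 16.6 17.1] [50.1 72.5]
wedge 42 72 [16.3 16.6 17.1] [49.9 72.3]
wedge 46 78 [16.2 16.6 17. ] [50.1 72.6]
wedge 50 76 [16.3 16.6 17. ] [50.2 72.2]
wedge 54 82 [16.3 16.6 17.2] [49.8 72.2]
wedge 58 86 [16.3 16.6 17.2] [49.9 72.9]
wedge 62 1094 [16.5 24.4 33.5] [49.6 72.9]
wedge 66 116 [17.3 24.6 32.3] [50.3 71.9]
col [[-12.2, -29.0, 2.9], [11.9, 19.1, 13.6]]
turn units [-0.0003 -0.0007 -0.0004] shift units [ 0.358  0.001 -0.472] seat now [ 19.33  58.4  119.36] F [ 0.4 -0.3 -0.1] 0.0006024106957263937
```

```bash
python3 go.py 25 60.8 71;  python3 -m handwheel '[[[0,0,0],[0.19,0.02,-0.23],1],[[0,0,0],[0.2,0.02,-0.3],1],[[0,0,0],[0.19,-0.01,-0.25],1],[[0,0,0],[0,0,0],1],[[0,0,0],[0,0,0],1]]'; python3 go.py 25 60.8 71
```

```text
turn units [-0.0003 -0.0007 -0.0004] shift units [ 0.584  0.003 -0.781] seat now [ 19.33  58.4  119.36] F [ 0.4 -0.3 -0.1] 0.0006024106957263937
time: 21.4
tool_pos: [0.551, 0.2887, 0.1391]
ee_rot: [3.141, 0.523, 3.065]
wrist_force: [-0.4, 0.2, -0.8]
width: 0.0004
finger_force: 0.0
turn units [-0.0002 -0.0006  0.    ] shift units [-0.007 -0.023 -0.002] seat now [25.29 61.97 70.97] F [-0.4  0.2 -0.8] 0.0003669319006988569
```

```bash
python3 -m handwheel '[[[0,0,0],[0.03,-0.01,-0.052],1],[[0,0,0],[0.03,-0.01,-0.052],1],[[0,0,0],[0.03,-0.002,-0.052],1],[[0,0,0],[0,0,0],1]]'; python3 go.py 25 60.8 60;  python3 -m handwheel '[[[0,0,0],[0.03,-0.002,-0.052],1],[[0,0,0],[0.03,-0.002,-0.052],1],[[0,0,0],[0,0,0],1]]'; python3 go.py 25 60.8 60
```

```text
time: 21.8
tool_pos: [0.5558, 0.2883, 0.1333]
ee_rot: [3.139, 0.525, 3.064]
wrist_force: [0.1, 0.1, 0.5]
width: 0.0004
finger_force: 0.0
turn units [-0.0014  0.0013 -0.0005] shift units [ 0.008 -0.024 -0.077] seat now [26.5  61.95 63.56] F [0.1 0.1 0.5] 0.00043050542614806006
time: 22.1
tool_pos: [0.5571, 0.2894, 0.1319]
ee_rot: [3.136, 0.525, 3.062]
wrist_force: [-18.8, -1.0, 17.3]
width: 0.0007
finger_force: 12.0
turn units [-0.0032  0.001  -0.0003] shift units [-0.02  -0.045 -0.048] seat now [26.89 63.14 61.67] F [-18.8  -1.   17.3] 0.000679732812381532
```

```bash
python3 -m handwheel '[[[0,0,0],[0.02,-0.01,-0.035],1],[[0,0,0],[0,0,0],1]]'; python3 go.py 25 60.8 60; python3 -m handwheel '[[[0,0,0],[0.012,-0.005,-0.025],1],[[0,0,0],[0,0,0],1]]'; python3 go.py 25 60.8 60
```

```text
time: 22.3
tool_pos: [0.5574, 0.2895, 0.1318]
ee_rot: [3.134, 0.525, 3.061]
wrist_force: [-26.0, -1.2, 24.6]
width: 0.0001
finger_force: 17.2
turn units [-0.0041  0.001  -0.0002] shift units [-0.025 -0.047 -0.047] seat now [27.08 63.25 61.51] F [-26.   -1.2  24.6] 0.00011843763799435466
time: 22.5
tool_pos: [0.5575, 0.2897, 0.1316]
ee_rot: [3.133, 0.525, 3.061]
wrist_force: [-32.0, -1.3, 29.3]
width: 0.0003
finger_force: 20.5
turn units [-0.0047  0.0011 -0.0003] shift units [-0.028 -0.052 -0.043] seat now [27.1  63.48 61.27] F [-32.   -1.3  29.3] 0.00026766960005853704
```

```bash
python3 -m handwheel '[[[0,0,0],[-0.12,0,0.2],1],[[0,0,0],[-0.35,0.02,0.6],1],[[0,0,0],[-0.35,0.02,0.6],1],[[0,0,0],[0,0,0],1],[[0,0,0],[0,0,0],1]]'; python3 chk.py w11; python3 - <<'E'
from h import *
P=np.load("pics/w11.npz")["P"];Q=seat(P)*1000
j=Q[(abs(Q[...,1]-60)<11)&(abs(Q[...,2]-19.5)<2)&(Q[...,0]>8)&(Q[...,0]<24)]
print("jaw top x",len(j),np.percentile(j[:,0],[3,97]))
E
```

```text
time: 23.0
tool_pos: [0.5193, 0.2897, 0.1956]
ee_rot: [3.138, 0.526, 3.064]
wrist_force: [0.8, -0.7, 0.3]
width: -0.0001
finger_force: 0.0
tcp [ 26.1  60.5 135.7]
wedge 30 35 [16.6 16.9 17.2] [50.5 72.6]
wedge 34 35 [16.3 16.6 17. ] [50.6 72.5]
wedge 38 67 [16.4 16.7 17. ] [50.3 73.2]
wedge 42 45 [16.3 16.7 17. ] [51.6 73.3]
wedge 46 69 [16.4 16.6 17. ] [50.8 73.4]
wedge 50 66 [16.3 16.7 17. ] [50.9 72.9]
wedge 54 57 [16.3 16.7 17.1] [50.9 73.8]
wedge 58 571 [16.5 24.4 33.9] [50.9 74.4]
wedge 62 540 [16.8 25.2 33.6] [51.  73.2]
col [[-12.2, -28.9, 2.6], [11.0, 19.0, 13.6]]
jaw top x 292 [12.91347307 19.11569837]
```

```bash
python3 -c "
from bench import robot
print(robot.close_job())"
```

```text
the job is handed in; nothing more can be done
None
```

The straight column is seated in both saddles and the wedge is driven in beside it with the jaw against the column. The tip is about 32 mm below the seat axis and the last push was about 40 N along the slot. I handed the job in after 23 s of robot time; the hand-in gave no verdict, and the jaw force on the column could not be measured directly.

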